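# Change over the engraving chuck and fill the gift tray

### The job

The bottle with the domed cap, clamped in the engraving chuck, is finished: turn the chuck's sleeve fully open before taking it out, and swap it with the flat-capped plain bottle in the end compartment of the gift tray, so that the finished one stands in that same compartment and the plain one stands on the chuck's seat with the sleeve turned until the jaws grip it firmly. Fill the tray's other compartments with every squat jar standing on the counter, each upright on the tray floor. Tip neither bottle over and leave the other goods where they are.

Things in the scene. Friction and masses are not known exactly. Their poses are not given: they have to be found in the camera images.
- chuck: the engraving chuck: a jaw chuck with an upright axis, bolted down on a flat square steel plate 110 x 110 x 12 mm. Origin on the axis at the counter; z up. Inside is a flat seat 30 mm above the counter on which a bottle stands, between three jaws; the jaw tops are 62 mm above the counter. The knurled outer sleeve (64 mm diameter, from 24 to 60 mm above the counter) is the part to turn
- sleeve (a joint): turn of the knurled chuck sleeve: 0 rad = fully open (circle of 42 mm between the jaws), growing clockwise seen from above. The jaws close 5 mm each per rad; they touch a 32 mm bottle at about 1.0 and hold it firmly when the sleeve has been turned on until it goes stiff, 1.05 or more. Stop at 1.25. It is stiff (0.35 N m) and stays where it is left
- engraved: the engraved bottle: small amber glass bottle, 32 mm diameter, 75 mm tall, with a DOMED wooden cap (29 mm diameter, from 45 mm up; straight to 66 mm, then the dome). Origin at the centre of its underside, z up. At the start it is clamped in the chuck, underside 30 mm above the counter
- plain: the plain bottle: same glass, 32 mm diameter, 75 mm tall, with a FLAT wooden cap (29 mm diameter, 45 to 75 mm up) with a thin brass band. Origin at the centre of its underside. At the start it stands in place0 of the tray
- jar0: squat glass jar, 44 mm diameter, 42 mm tall, wooden lid as wide as the jar (24 to 42 mm up). Origin at the centre of its underside. Two to four such jars stand on the counter at the start; the others are absent
- jar1: squat glass jar, 44 mm diameter, 42 mm tall, wooden lid as wide as the jar (24 to 42 mm up). Origin at the centre of its underside. Two to four such jars stand on the counter at the start; the others are absent
- jar2: squat glass jar, 44 mm diameter, 42 mm tall, wooden lid as wide as the jar (24 to 42 mm up). Origin at the centre of its underside. Two to four such jars stand on the counter at the start; the others are absent
- jar3: squat glass jar, 44 mm diameter, 42 mm tall, wooden lid as wide as the jar (24 to 42 mm up). Origin at the centre of its underside. Two to four such jars stand on the counter at the start; the others are absent
- tray: the gift tray, a fixed low wooden tray 72 x 294 mm with walls 18 mm high and 4 mm thick, floor 4 mm thick; five compartments in a row along its y axis, each about 64 mm (x) by 54 mm (y) inside. Origin under its centre
- place0 (a point): centre of the floor of compartment 0 of the tray, the end compartment in which the plain bottle stands at the start
- place1 (a point): centre of the floor of compartment 1 of the tray, empty at the start
- place2 (a point): centre of the floor of compartment 2 of the tray, empty at the start
- place3 (a point): centre of the floor of compartment 3 of the tray, empty at the start
- place4 (a point): centre of the floor of compartment 4 of the tray, empty at the start
- fob: flat round wooden key fob, 34 mm, lying on the counter; leave alone
- owl: small dark wooden owl figure, 36 mm wide, 55 mm tall; leave alone
- oil1: tall amber oil bottle, 56 mm diameter, 140 mm tall; leave alone
- oil2: tall green oil bottle, 56 mm diameter, 140 mm tall; leave alone
- honey: large honey jar, 72 mm diameter, 90 mm tall; leave alone
- carton: cardboard carton 60 x 100 x 70 mm; leave alone
- pencup: white cup of pens, 70 mm diameter, 145 mm tall with its pens; leave alone
Things that resemble listed ones, but are neither listed nor needed, are in the scene too. Leave any red look-alike of the engraved alone.

How it is judged (in metres and radians):
On the way, in this order (a step that is already met when the one before it is completed fails the run):
1. the sleeve is turned fully open (below 0.2 rad) while the domed bottle still stands in the chuck (value of joint sleeve below 0.2 rad and horizontal distance between engraved and chuck below 0.015 m and z of engraved in the frame of chuck below 0.04 m), for 0.1 s.
2. the plain bottle stands on the chuck seat, gripped by the jaws (horizontal distance between plain and chuck below 0.004 m and z of plain in the frame of chuck between 0.026 and 0.034 m and angle between plain's own z axis and vertical below 0.07 rad and contact force between chuck and plain above 10 N and value of joint sleeve above 1 rad), for 0.2 s.
At the end, for the whole second after the job is handed in: Plain bottle upright on the chuck seat (within 4 mm of axis and seat height), sleeve past 1.0 rad, chuck pressing it with over 10 N; domed bottle upright on the tray floor within 20 mm of the centre of place0; every jar upright (0.1 rad) on the tray floor in a compartment; all at rest (all of step 2 and angle between each of engraved, jar0, jar1, jar2, jar3's own z axis and vertical below 0.1 rad and z of engraved in the frame of tray between 0 and 0.009 m and x of engraved in the frame of tray between -0.02 and 0.02 m and y of engraved in the frame of tray between -0.14 and 0.14 m and linear speed of each of engraved, jar0, jar1, jar2, jar3 below 0.02 m/s and horizontal distance between engraved and place0 below 0.02 m and z of jar0 in the frame of tray between 0 and 0.009 m and x of jar0 in the frame of tray between -0.02 and 0.02 m and y of jar0 in the frame of tray between -0.14 and 0.14 m and z of jar1 in the frame of tray between 0 and 0.009 m and x of jar1 in the frame of tray between -0.02 and 0.02 m and y of jar1 in the frame of tray between -0.14 and 0.14 m and z of jar2 in the frame of tray between 0 and 0.009 m and x of jar2 in the frame of tray between -0.02 and 0.02 m and y of jar2 in the frame of tray between -0.14 and 0.14 m and z of jar3 in the frame of tray between 0 and 0.009 m and x of jar3 in the frame of tray between -0.02 and 0.02 m and y of jar3 in the frame of tray between -0.14 and 0.14 m); the robot touches nothing.
It fails at once if something that is not part of the job is shifted by more than 40 mm (distance of any of fob, owl, oil1, oil2, honey, carton, pencup from where it was at the start of the episode above 0.04 m).
It fails at once if one of the two bottles is tipped over (angle between any of engraved, plain's own z axis and vertical above 0.7 rad).
Of jar0, jar1, jar2, jar3 only 2 to 4 are there at a start; the rules pass over those that are not, and their reading is None.
At some moment in a run one of jar0, jar1, jar2, jar3 may be knocked a few centimetres aside while the robot is not near it.
It also fails if it takes over 210 s, if anything falls off the work surface, if the arm or the gripper's body presses on something with over 40 N, if the wrist force passes 120 N, or if a joint passes its speed limit or range.

### The arm

A 6-joint arm with a two-finger parallel gripper is mounted at the origin on the work surface. World frame = base frame: x ahead of the robot, y to its left, z up, the work surface at z = 0. Lengths are in m, angles in degrees, forces in N, time in s.
With the tool pointing down it reaches from about 0.4 to 0.825 m from the base axis. Payload 7 kg.
Tool frame: the origin (TCP) lies between the finger pads; the fingertips stand 22 mm ahead of it and the grasp point (between the pads) lies 3 mm ahead of it; z points along the fingers, y is the line along which they close (so a half turn about z gives the same grasp; the last joint's range is limited). The gripper opens to 88 mm and grips with 3 to 60 N. Pads are 19 mm wide; open, the fingers measure 130 mm over their backs; the gripper's body (78 mm by 193 mm) begins 47 mm behind the grasp point.
Start: joints at [-48.237, 20.546, 0.682, 0, -70.136, -16.507], TCP at [0.288, -0.61, 0.249] pointing down, gripper open.
Joint ranges: [-176.03, 176.03], [-82.01, 121.73], [-58.28, 71.71], [-173.87, 95.51], [-174.79, -0.11], [-173.66, 173.66]. Speed limits (degrees/s): [136.94, 136.94, 172.46, 180, 180, 180].

### API

Orientations are given as [roll, pitch, yaw] about the fixed x, y, z axes, in that order (R = Rz(yaw) Ry(pitch) Rx(roll)).
In Python, from plant import r, vision gives the robot as it stands.
- The arm moves only by the shell command python3 -m pendant 'ROWS' [FORCE]. ROWS is JSON, a list that holds one entry, the list of rows, each a list of 7 numbers: the shift along the tool's x, y, z scaled (see below), then the turn, a rotation vector about the tool's x, y, z scaled (see below), then the opening, from -1 (shut) to 1 (fully open). In form: [[[x, y, z, wx, wy, wz, fingers], ...]]. A call has exactly 8 rows; each row shifts and turns the commanded pose from where the row before left it, along the tool's axes as they then stand; what a row does not reach is not made up. The controller multiplies each number of a shift by 20 mm and each number of a turn by 4 degrees. A row lasts 1/10 s, in which the tool goes at most 50 mm and 8.59 degrees, less where a joint would pass 70% of its speed; a pose out of reach is approached as far as the arm can. A call with a number of a shift or a turn outside -1 to 1 is refused whole. A call with a gripper value outside its range is refused whole. The fingers move at their own pace and stop on an object; FORCE is the grip in N (left out, the last holds). Time passes only in rows, so rows that do not move let the fingers close, or fill a call up. It gives the time, the measured TCP pose, the force, the opening and the grip force at its end, in the units of the state.
- r.get_state(): the state, without advancing time (a new reading comes with each control period).
- vision.capture(name): name is "scene" or "top"; returns a dict with "frame" (480x640x3 uint8, blue, green, red), "depth" (480x640 float32, m along the optical axis (not along the pixel's ray), 0 where there is no reading), "camera_matrix" (3x3 intrinsics, pixels), "k1" (the pictures are not rectified: a ray, as slopes to the right and down, at radius r is drawn at 1 + k1 r^2 times it, then the intrinsics apply), "extrinsics" (4x4, takes a point from world to camera coordinates). Camera axes: x right, y up, looking along -z (the intrinsics and any distortion apply to the point x, -y, -z); pixel columns grow to the right and rows downward; lengths in m; the calibration is good to about 2 mm. A picture is of the moment at which its call begins.
- r.close_job(): hands the job in; it is judged then, once.
The state is a dict: "time_s": time; "joints": joint angles; "qd": joint speeds; "joint_torque": joint torques, N m; "tcp_pos": TCP position; "eef_rot": TCP orientation; "contact_force": force on the tool from outside, world axes, zero at the start; "moment": the same for the moment, N m; "gripper_width": finger opening in m; "gripper_force": force on a finger pad.
Only numpy, scipy, OpenCV 4.12 (cv2) and the standard library are available. Lean on these libraries where they do the work, as an engineer would, in place of code of your own. Each camera call takes 0.05 s, during which the arm holds its last target. There are 200 camera calls.

## Working session

There is one attempt and no reset: what is moved stays moved. The work goes in short steps, Python scripts to look and compute and a shell command to move; the robot and the scene stay as the last step left them, time stands still between calls to the robot, and variables do not carry over. Pictures are saved under pics/ and viewed, at most 14 in all, crops included, and the job is handed in when it is done.

```bash
mkdir -p pics; ls; cat > h.py <<'E'
import numpy as np, cv2
from plant import r, vision
def cap(n):
    d=vision.capture(n); return d
def world(d, u, v, z=None):
    """pixel -> world: by depth if z None, else ray meets plane z"""
    K=d["camera_matrix"];k1=d["k1"]
    xd=np.array([(u-K[0,2])/K[0,0],(v-K[1,2])/K[1,1]]); x=xd.copy()
    for _ in range(20): x=xd/(1+k1*(x@x))
    E=np.linalg.inv(d["extrinsics"]); ray=E[:3,:3]@np.array([x[0],-x[1],-1]); o=E[:3,3]
    t=d["depth"][int(round(v)),int(round(u))] if z is None else (z-o[2])/ray[2]
    return o+t*ray
def cloud(d):
    K=d["camera_matrix"];k1=d["k1"]
    v,u=np.mgrid[:480,:640]; xd=np.stack([(u-K[0,2])/K[0,0],(v-K[1,2])/K[1,1]],-1);x=xd.copy()
    for _ in range(20): x=xd/(1+k1*(x**2).sum(-1,keepdims=True))
    E=np.linalg.inv(d["extrinsics"]); p=np.stack([x[...,0],-x[...,1],-np.ones_like(x[...,0])],-1)*d["depth"][...,None]
    return p@E[:3,:3].T+E[:3,3]
E
python3 - <<'E'
from h import *
print(r.get_state())
for n in("top","scene"):
    d=cap(n); cv2.imwrite(f"pics/{n}0.png",d["frame"]); np.save(f"pics/{n}0.npy",d["depth"])
    print(n,d["camera_matrix"],d["k1"],np.linalg.inv(d["extrinsics"]))
E
```

```text
pics
{'time_s': 0.0, 'joints': array([-4.82369155e+01,  2.05916796e+01,  6.34461733e-01, -1.98057593e-02,
       -7.01367456e+01, -1.65080357e+01]), 'qd': array([-0.11095735, -0.08232531, -0.03855405,  0.04195035,  0.04060394,
       -0.04483253]), 'joint_torque': array([-7.88811303e-04, -5.82711804e+01,  2.93048912e+01,  6.99688956e+00,
        6.85538747e-03, -1.83685670e-04]), 'tcp_pos': array([ 0.28778381, -0.61007802,  0.24762612]), 'eef_rot': array([ 1.79904619e+02, -8.85097095e-03, -1.54751689e+02]), 'contact_force': array([ 0.02937873, -0.02854188,  0.12642263]), 'moment': array([ 0.04478589,  0.01275468, -0.01258745]), 'gripper_force': 0.0, 'gripper_width': 0.08758427472863425}
top [[434.90259426   0.         318.74118458]
 [  0.         434.90259426 230.78003954]
 [  0.           0.           1.        ]] -0.08652755748472325 [[ 6.62088565e-04  9.95326563e-01 -9.65639409e-02  5.11088068e-01]
 [-9.99175457e-01 -3.26157995e-03 -4.04693488e-02  1.44749559e-02]
 [-4.05951689e-02  9.65111141e-02  9.94503714e-01  1.04190491e+00]
 [ 0.00000000e+00  0.00000000e+00  0.00000000e+00  1.00000000e+00]]
scene [[552.96298398   0.         327.29577067]
 [  0.         552.96298398 240.66240349]
 [  0.           0.           1.        ]] 0.057880820636145525 [[ 0.8285343  -0.45503716  0.32630061  0.98825845]
 [ 0.55973165  0.65723388 -0.50472181 -0.51966204]
 [ 0.01521136  0.60082012  0.79923952  0.96316599]
 [ 0.          0.          0.          1.        ]]
```

View pics/top0.png

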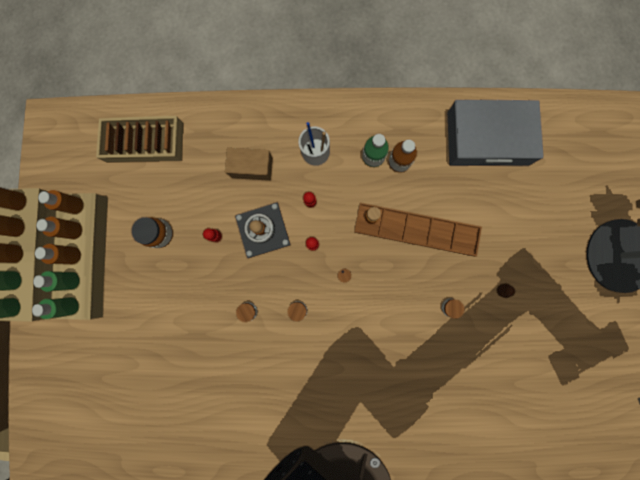

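View pics/scene0.png

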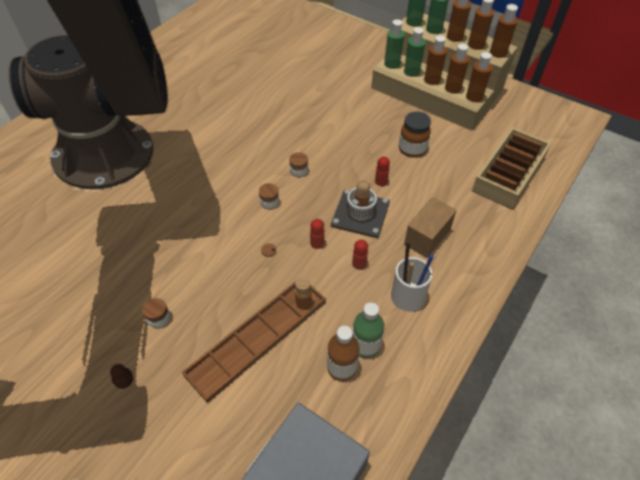

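Top view candidates for the domed bottle: the amber one in the chuck at (258,227), and red look-alikes at (212,235), (310,199) and (312,243). The plain bottle is in the tray's left end at (373,214). Jars are at (247,311), (297,311) and (454,308), the fob is at (344,275) and the owl at (506,290). I choose the one in the chuck; I'll check it in a crop and take measurements.

```bash
cat > meas.py <<'E'
from h import *
def near(P,c,rad,zlo,zhi):
    m=(np.hypot(P[...,0]-c[0],P[...,1]-c[1])<rad)&(P[...,2]>zlo)&(P[...,2]<zhi); return P[m]
def circ(p):
    (x,y),rr=cv2.minEnclosingCircle(p[:,:2].astype(np.float32)); return np.round([x,y,rr],4)
def rect(p): 
    (c,s,a)=cv2.minAreaRect((p[:,:2]*1000).astype(np.float32)); return np.round(c,1),np.round(s,1),round(a,2)
E
python3 - <<'E'
from meas import *
dt=cap("top");ds=cap("scene")
c0={k:world(dt,*uv)[:2] for k,uv in dict(eng=(257,227),plain=(373,213),jA=(247,311),jB=(297,310),jC=(455,308),chuck=(263,243),owl=(506,290),red1=(212,235),red2=(310,199),red3=(312,243),fob=(344,275),oilam=(404,150),oilgr=(375,148),carton=(248,160),cup=(314,145)).items()}
for n,d in(("top",dt),("scene",ds)):
    P=cloud(d)
    for k,c in c0.items():
        lo={'eng':.08,'plain':.06,'chuck':.02}.get(k,.005); q=near(P,c,.035,lo,.2)
        if k=='owl' or k[0] not in 'ejpc' : print(n,k,np.round(c,3),'ztop',q[:,2].max().round(3) if len(q) else 0);continue
        zt=np.percentile(q[:,2],97); t=q[q[:,2]>zt-.008]
        print(n,k,'zt',zt.round(4),'mean',t.mean(0).round(4),'circ',circ(t),len(t))
    q=near(P,c0['eng'],.085,.007,.016); print(n,'plate',rect(q),len(q))
    q=near(P,c0['eng'],.036,.05,.066); print(n,'ring',circ(q),len(q))
    tc=world(dt,418,230)[:2]; q=near(P,tc,.17,.013,.022); print(n,'tray',rect(q),len(q))
f=dt["frame"][170:330,170:490]; f=cv2.resize(f,None,fx=2.5,fy=2.5,interpolation=cv2.INTER_CUBIC)
cv2.imwrite("pics/c1.png",f[:, :800])
f=ds["frame"][150:310,240:440]; cv2.imwrite("pics/c2.png",cv2.resize(f,None,fx=3.6,fy=3.6,interpolation=cv2.INTER_CUBIC))
E
```

```text
top eng zt 0.107 mean [0.6151 0.1929 0.1033] circ [0.6151 0.1931 0.0139] 109
top plain zt 0.082 mean [ 0.644  -0.0685  0.0794] circ [ 0.6441 -0.0684  0.0146] 133
top jA zt 0.0457 mean [0.4199 0.2241 0.0423] circ [0.4198 0.2242 0.0224] 291
top jB zt 0.0456 mean [0.4234 0.1068 0.0425] circ [0.423  0.1069 0.0222] 292
top jC zt 0.045 mean [ 0.43   -0.253   0.0419] circ [ 0.4305 -0.2538  0.0222] 278
top chuck zt 0.1057 mean [0.6097 0.1929 0.103 ] circ [0.6126 0.1938 0.0127] 65
top owl [ 0.471 -0.369] ztop 0.057
top red1 [0.597 0.297] ztop 0.079
top red2 [0.678 0.074] ztop 0.079
top red3 [0.578 0.069] ztop 0.079
top fob [ 0.506 -0.003] ztop 0.011
top oilam [ 0.772 -0.13 ] ztop 0.144
top oilgr [ 0.783 -0.071] ztop 0.144
top carton zt 0.0736 mean [0.7684 0.2172 0.0705] circ [0.7698 0.2172 0.035 ] 645
top cup zt 0.1471 mean [0.8171 0.0593 0.147 ] circ [0.8175 0.0579 0.0242] 32
top plate (array([614.9, 193.8]), array([110.5, 110.6]), 17.13) 1303
top ring [0.6147 0.1932 0.0328] 255
top tray (array([ 663.4, -187.7]), array([294.7, 172.3]), 78.39) 805
scene eng zt 0.1069 mean [0.6167 0.1886 0.103
[... 347 characters left out ...]
2563  0.0235] 409
scene chuck zt 0.1055 mean [0.6108 0.1883 0.1031] circ [0.6112 0.1901 0.0119] 45
scene owl [ 0.471 -0.369] ztop 0.057
scene red1 [0.597 0.297] ztop 0.078
scene red2 [0.678 0.074] ztop 0.08
scene red3 [0.578 0.069] ztop 0.079
scene fob [ 0.506 -0.003] ztop 0.011
scene oilam [ 0.772 -0.13 ] ztop 0.144
scene oilgr [ 0.783 -0.071] ztop 0.145
scene carton zt 0.0737 mean [0.77   0.2166 0.0707] circ [0.7699 0.2172 0.035 ] 638
scene cup zt 0.1451 mean [0.8122 0.0586 0.1449] circ [0.8084 0.0619 0.0276] 63
scene plate (array([615.2, 191.3]), array([110.2, 114.8]), 17.03) 1133
scene ring [0.6155 0.189  0.0334] 339
scene tray (array([ 675.4, -191.1]), array([295. , 198.8]), 78.51) 1387
```

View pics/c2.png

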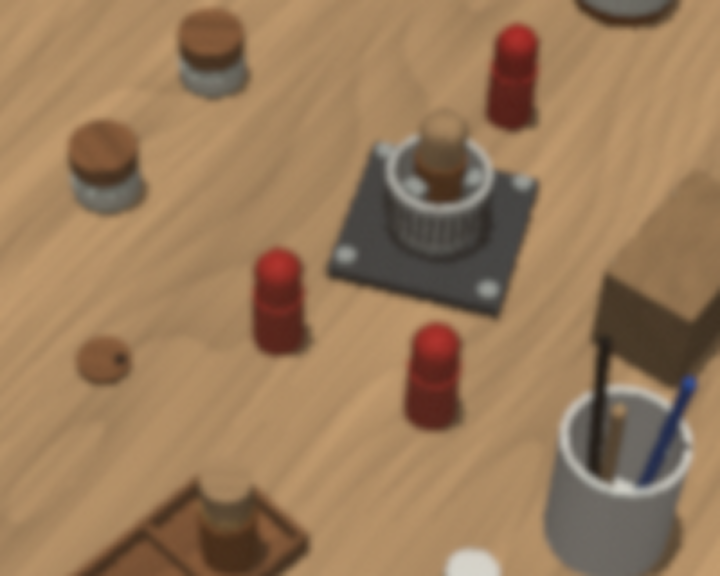

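The crop shows the chuck holding the amber domed bottle at (440,140), with the red look-alikes clearly separate and the flat-capped plain bottle at (228,500). Next I measure the tray and work out the approach.

```bash
cat > go.py <<'E'
import sys
from h import *
def plan(x,y,z,yaw=None):
    s=r.get_state(); p=np.array(s["tcp_pos"]); psi=np.radians(s["eef_rot"][2]); d=np.array([x,y,z])-p
    X=np.array([np.cos(psi),np.sin(psi)]);Y=np.array([np.sin(psi),-np.cos(psi)])
    print("tcp",p.round(4),"rot",np.round(s["eef_rot"],2),"t",round(s["time_s"],1),"w",round(s["gripper_width"],4))
    print("units x y z:",np.round([X@d[:2]/.02,Y@d[:2]/.02,-d[2]/.02],2), "" if yaw is None else "wz(world shift first, turn after) %.2f"%(-((yaw-s["eef_rot"][2]+180)%360-180)/4))
if __name__=="__main__": plan(*map(float,sys.argv[1:]))
E
python3 - <<'E'
from meas import *
for n in("top","scene"):
    d=cap(n);P=cloud(d); a=np.array([.645,-.07]);
    c=np.array([.62,-.18]); e=np.array([.2,.98])
    R=P[...,:2]-c; al=R@e; pe=R@np.array([.98,-.2])
    m=(abs(al)<.17)&(abs(pe)<.055)&(P[...,2]>.014)&(P[...,2]<.024); q=P[m]
    print(n,'tray',rect(q),len(q),cv2.boxPoints(cv2.minAreaRect((q[:,:2]*1000).astype(np.float32))).round(0).tolist())
E
python3 go.py 0.6155 0.191 0.16
```

```text
top tray (array([ 614.7, -177.7]), array([294.8,  73.2]), 78.6) 772 [[550.0, -315.0], [621.0, -329.0], [680.0, -40.0], [608.0, -26.0]]
scene tray (array([ 614.9, -179. ]), array([294.6,  77. ]), 79.05) 1304 [[549.0, -316.0], [625.0, -331.0], [681.0, -42.0], [605.0, -27.0]]
tcp [ 0.2879 -0.6104  0.2483] rot [ 179.97   -0.   -154.75] t 0.3 w 0.0875
units x y z: [-31.91  29.25   4.41]
```

```bash
for i in 1 2 3; do python3 -m pendant '[[[-1,0.92,0,0,0,0,1],[-1,0.92,0,0,0,0,1],[-1,0.92,0,0,0,0,1],[-1,0.92,0,0,0,0,1],[-1,0.92,0,0,0,0,1],[-1,0.92,0,0,0,0,1],[-1,0.92,0,0,0,0,1],[-1,0.92,0,0,0,0,1]]]' 40 | tail -c 200; done
python3 -m pendant '[[[-1,0.92,0.3,0,0,0,1],[-1,0.92,0.5,0,0,0,1],[-1,0.92,0.5,0,0,0,1],[-1,0.92,0.5,0,0,0,1],[-1,0.92,0.5,0,0,0,1],[-1,0.92,0.5,0,0,0,1],[-1,0.92,0.5,0,0,0,1],[-0.9,0.8,0.5,0,0,0,1]]]'
python3 go.py 0.6155 0.191 0.065
```

```text
time_s: 1.1
tcp_pos: [0.3701, -0.408, 0.2486]
eef_rot: [-180.0, 0.0, -154.7]
contact_force: [-0.7, -0.9, -0.0]
gripper_width: 0.0876
gripper_force: 0.0
time_s: 1.9
tcp_pos: [0.452, -0.2066, 0.2488]
eef_rot: [-180.0, 0.0, -154.7]
contact_force: [0.8, -0.5, 0.1]
gripper_width: 0.0871
gripper_force: 0.0
time_s: 2.7
tcp_pos: [0.5339, -0.0052, 0.2487]
eef_rot: [180.0, 0.0, -154.7]
contact_force: [1.3, -0.3, -0.1]
gripper_width: 0.0876
gripper_force: 0.0
time_s: 3.5
tcp_pos: [0.6152, 0.1934, 0.1721]
eef_rot: [-180.0, 0.0, -154.7]
contact_force: [0.2, -0.5, 0.2]
gripper_width: 0.0879
gripper_force: 0.0
tcp [0.6152 0.1934 0.1721] rot [-1.8000e+02  1.0000e-02 -1.5472e+02] t 3.5 w 0.0879
units x y z: [ 0.04 -0.11  5.35]
```

```bash
python3 -m pendant '[[[0.04,-0.11,0.8,0,0,0,1],[0,0,0.8,0,0,0,1],[0,0,0.8,0,0,0,1],[0,0,0.8,0,0,0,1],[0,0,0.8,0,0,0,1],[0,0,0.8,0,0,0,1],[0,0,0.55,0,0,0,1],[0,0,0,0,0,0,1]]]' 
python3 -m pendant '[[[0,0,0,0,0,0,0],[0,0,0,0,0,0,0],[0,0,0,0,0,0,0],[0,0,0,0,0,0,0],[0,0,0,0,0,0,0],[0,0,0,0,0,0,0],[0,0,0,0,0,0,0],[0,0,0,0,0,0,0]]]' 6
```

```text
time_s: 4.3
tcp_pos: [0.6141, 0.1893, 0.0639]
eef_rot: [-180.0, -0.2, -154.8]
contact_force: [-0.1, -0.8, -0.5]
gripper_width: 0.0876
gripper_force: 0.0
time_s: 5.1
tcp_pos: [0.6148, 0.1916, 0.0664]
eef_rot: [179.9, 0.1, -154.7]
contact_force: [-5.2, 7.4, 2.8]
gripper_width: 0.0646
gripper_force: 6.0
```

```bash
python3 -m pendant '[[[0,0.06,0,0,0,0,0],[0,0,0,0,0,0,0],[0,0,0,0,0,0,0],[0,0,0,0,0,0,0],[0,0,0,0,0,0,0],[0,0,0,0,0,0,0],[0,0,0,0,0,0,0],[0,0,0,0,0,0,0]]]' 6
python3 -m pendant '[[[0,0.06,0,0,0,0,-0.5],[0,0,0,0,0,0,-0.5],[0,0,0,0,0,0,-0.5],[0,0,0,0,0,0,-0.5],[0,0,0,0,0,0,-0.5],[0,0,0,0,0,0,-0.5],[0,0,0,0,0,0,-0.5],[0,0,0,0,0,0,-0.5]]]' 50
```

```text
time_s: 5.9
tcp_pos: [0.6147, 0.1917, 0.0663]
eef_rot: [180.0, 0.1, -154.7]
contact_force: [-3.4, 5.2, 5.1]
gripper_width: 0.0646
gripper_force: 6.0
time_s: 6.7
tcp_pos: [0.6146, 0.1919, 0.0663]
eef_rot: [-180.0, 0.1, -154.8]
contact_force: [-0.3, 0.4, 6.4]
gripper_width: 0.0634
gripper_force: 50.0
```

```bash
for i in 1 2; do python3 -m pendant '[[[0,0,0,0,0,-0.8,-0.5],[0,0,0,0,0,-0.8,-0.5],[0,0,0,0,0,-0.8,-0.5],[0,0,0,0,0,-0.8,-0.5],[0,0,0,0,0,-0.8,-0.5],[0,0,0,0,0,-0.8,-0.5],[0,0,0,0,0,-0.8,-0.5],[0,0,0,0,0,0,-0.5]]]'; python3 -c "
from h import *;print(r.get_state()['moment'].round(2))"; done
```

```text
time_s: 7.5
tcp_pos: [0.6146, 0.1918, 0.0663]
eef_rot: [-180.0, 0.1, -132.2]
contact_force: [0.0, -0.1, 6.0]
gripper_width: 0.0633
gripper_force: 50.0
[0.54 0.61 0.32]
time_s: 8.3
tcp_pos: [0.6147, 0.1918, 0.0663]
eef_rot: [-179.9, 0.0, -109.8]
contact_force: [-0.9, 0.5, 5.1]
gripper_width: 0.0634
gripper_force: 50.0
[0.41 0.55 0.24]
```

```bash
for i in 1 2 3; do python3 -m pendant '[[[0,0,0,0,0,-0.25,-0.5],[0,0,0,0,0,-0.25,-0.5],[0,0,0,0,0,-0.25,-0.5],[0,0,0,0,0,-0.25,-0.5],[0,0,0,0,0,-0.25,-0.5],[0,0,0,0,0,-0.25,-0.5],[0,0,0,0,0,-0.25,-0.5],[0,0,0,0,0,-0.25,-0.5]]]' | grep -E 'rot|force'; python3 -c "
from h import *;print(r.get_state()['moment'].round(2))"; done
```

```text
eef_rot: [-179.9, 0.0, -101.9]
contact_force: [0.3, 0.7, 6.0]
gripper_force: 50.0
[ 0.29  0.53 -0.33]
eef_rot: [-179.9, 0.0, -94.1]
contact_force: [1.0, 0.2, 6.2]
gripper_force: 50.0
[ 0.21  0.3  -2.26]
eef_rot: [-179.9, 0.0, -85.9]
contact_force: [2.8, 1.2, 3.9]
gripper_force: 50.0
[ 0.24 -0.75 -2.03]
```

```bash
python3 -m pendant '[[[0,0,0,0,0,0,1],[0,0,0,0,0,0,1],[0,0,0,0,0,0,1],[0,0,0,0,0,0,1],[0,0,0,0,0,0,1],[0,0,-0.4,0,0,0,1],[0,0,-0.4,0,0,0,1],[0,0,-0.4,0,0,0,1]]]' 20
python3 -m pendant '[[[0,0,-1,0,0,0,1],[0,0,-1,0,0,0,1],[0,0,-1,0,0,0,1],[0,-1,-1,0,0,0,1],[0,-1,0,0,0,0,1],[0,-1,0,0,0,0,1],[0,-1,0,0,0,0,1],[0,-1,0,0,0,0,1]]]'
python3 - <<'E'
from h import *
d=cap("scene");f=d["frame"][160:260,310:430]; a=cv2.resize(f,None,fx=5,fy=5,interpolation=cv2.INTER_CUBIC)
cv2.imwrite("pics/s3.png",a)
E
```

```text
time_s: 11.5
tcp_pos: [0.6142, 0.1921, 0.0906]
eef_rot: [-180.0, 0.0, -85.9]
contact_force: [0.2, 0.4, -0.2]
gripper_width: 0.0874
gripper_force: 0.0
time_s: 12.3
tcp_pos: [0.7146, 0.199, 0.1708]
eef_rot: [-179.9, 0.0, -85.9]
contact_force: [0.1, 0.0, 0.4]
gripper_width: 0.0877
gripper_force: 0.0
```

View pics/s3.png

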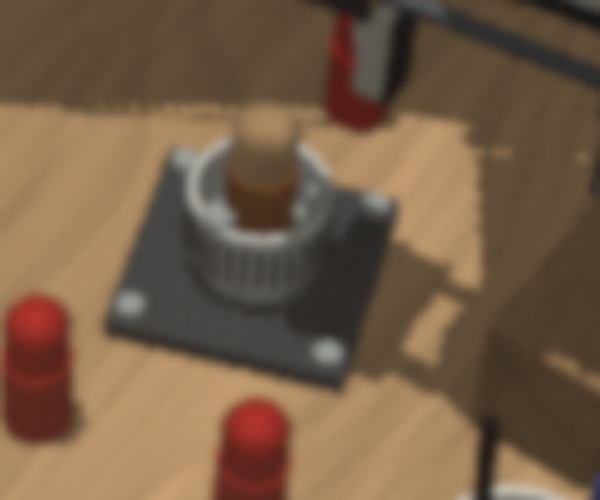

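The bottle still stands upright in the chuck at about (262,180), with gaps at the jaws, and the stop torque was felt. Next I turn the wrist back and return over the axis to grip its cap.

```bash
python3 -m pendant '[[[0,1,0,0,0,0,1],[0,1,0,0,0,0,1],[0,1,0,0,0,0,1],[0,1,0,0,0,0,1],[0,1,0,0,0,0,1],[0,0,0,0,0,1,1],[0,0,0,0,0,1,1],[0,0,0,0,0,1,1]]]' >/dev/null
python3 -m pendant '[[[0,0,0,0,0,1,1],[0,0,0,0,0,1,1],[0,0,0,0,0,1,1],[0,0,0,0,0,1,1],[0,0,0,0,0,1,1],[0,0,0,0,0,1,1],[0,0,0,0,0,1,1],[0,0,0,0,0,1,1]]]' >/dev/null
python3 -m pendant '[[[0,0,0,0,0,1,1],[0,0,0,0,0,1,1],[0,0,0,0,0,1,1],[0,0,0,0,0,1,1],[0,0,0,0,0,1,1],[0,0,0,0,0,1,1],[0,0,0,0,0,0,1],[0,0,0,0,0,0,1]]]'
python3 go.py 0.6146 0.1918 0.089
```

```text
time_s: 14.75
tcp_pos: [0.614, 0.1919, 0.1702]
eef_rot: [180.0, 0.0, -153.8]
contact_force: [-0.7, 0.7, 0.4]
gripper_width: 0.0876
gripper_force: 0.0
tcp [0.614  0.1919 0.1702] rot [ 1.8000e+02  3.0000e-02 -1.5383e+02] t 14.8 w 0.0876
units x y z: [-0.03 -0.02  4.06]
```

```bash
python3 -m pendant '[[[-0.03,0,0.8,0,0,0,1],[0,0,0.8,0,0,0,1],[0,0,0.8,0,0,0,1],[0,0,0.8,0,0,0,1],[0,0,0.86,0,0,0,1],[0,0,0,0,0,0,1],[0,0,0,0,0,0,0],[0,0,0,0,0,0,0]]]'
python3 -m pendant '[[[0,0,0,0,0,0,-1],[0,0,0,0,0,0,-1],[0,0,0,0,0,0,-1],[0,0,0,0,0,0,-1],[0,0,0,0,0,0,-1],[0,0,0,0,0,0,-1],[0,0,0,0,0,0,-1],[0,0,0,0,0,0,-1]]]' 10
python3 -m pendant '[[[0,0,-0.2,0,0,0,-1],[0,0,-0.2,0,0,0,-1],[0,0,-0.2,0,0,0,-1],[0,0,-0.2,0,0,0,-1],[0,0,-0.2,0,0,0,-1],[0,0,-0.2,0,0,0,-1],[0,0,0,0,0,0,-1],[0,0,0,0,0,0,-1]]]'
```

```text
time_s: 15.55
tcp_pos: [0.6152, 0.1925, 0.0896]
eef_rot: [-180.0, 0.1, -153.9]
contact_force: [0.4, -0.3, -0.2]
gripper_width: 0.0771
gripper_force: 0.0
time_s: 16.35
tcp_pos: [0.6146, 0.1922, 0.0884]
eef_rot: [-180.0, -0.0, -153.9]
contact_force: [-0.4, 0.2, 0.4]
gripper_width: 0.0311
gripper_force: 10.0
time_s: 17.15
tcp_pos: [0.6145, 0.1922, 0.1124]
eef_rot: [180.0, 0.0, -154.0]
contact_force: [-0.4, -0.3, -1.1]
gripper_width: 0.0313
gripper_force: 10.0
```

```bash
python3 -m pendant '[[[0,0,-1,0,0,0,-1],[0,0,-1,0,0,0,-1],[0,0,-1,0,0,0,-1],[0,0,-0.5,0,0,0,-1],[0,0,0,0,0,0,-1],[0,0,0,0,0,0,-1],[0,0,0,0,0,0,-1],[0,0,0,0,0,0,-1]]]' 15
python3 go.py 0.53 -0.10 0.06
```

```text
time_s: 17.95
tcp_pos: [0.6141, 0.1919, 0.1812]
eef_rot: [-180.0, -0.1, -154.0]
contact_force: [-0.4, 0.3, -0.9]
gripper_width: 0.0312
gripper_force: 15.0
tcp [0.6141 0.1919 0.1812] rot [-1.7999e+02 -1.1000e-01 -1.5395e+02] t 17.9 w 0.0312
units x y z: [ 10.19 -11.27   6.06]
```

```bash
python3 -m pendant '[[[0.5,-0.5,0,0,0,0,-1],[0.7,-0.8,0,0,0,0,-1],[0.7,-0.8,0,0,0,0,-1],[0.7,-0.8,0,0,0,0,-1],[0.7,-0.8,0,0,0,0,-1],[0.7,-0.8,0,0,0,0,-1],[0.7,-0.8,0,0,0,0,-1],[0.7,-0.8,0,0,0,0,-1]]]' >/dev/null
python3 -m pendant '[[[0.7,-0.8,0,0,0,0,-1],[0.7,-0.8,0,0,0,0,-1],[0.7,-0.8,0,0,0,0,-1],[0.7,-0.8,0,0,0,0,-1],[0.7,-0.8,0,0,0,0,-1],[0.7,-0.7,0,0,0,0,-1],[0.5,-0.4,0,0,0,0,-1],[0.3,-0.3,0,0,0,0,-1]]]' >/dev/null
python3 -m pendant '[[[0,0,0.4,0,0,0,-1],[0,0,0.8,0,0,0,-1],[0,0,0.8,0,0,0,-1],[0,0,0.8,0,0,0,-1],[0,0,0.8,0,0,0,-1],[0,0,0.8,0,0,0,-1],[0,0,0.6,0,0,0,-1],[0,0,0.4,0,0,0,-1]]]'
python3 go.py 0.53 -0.10 0.06
```

```text
time_s: 20.35
tcp_pos: [0.5284, -0.1054, 0.073]
eef_rot: [180.0, -0.1, -153.9]
contact_force: [-0.1, 0.7, -0.9]
gripper_width: 0.0313
gripper_force: 15.0
tcp [ 0.5284 -0.1054  0.073 ] rot [ 1.7997e+02 -7.0000e-02 -1.5392e+02] t 20.4 w 0.0313
units x y z: [-0.19  0.21  0.65]
```

```bash
python3 -m pendant '[[[0,0,0.2,0,0,0,-1],[0,0,0.2,0,0,0,-1],[0,0,0.15,0,0,0,-1],[0,0,0.07,0,0,0,-1],[0,0,0.05,0,0,0,-1],[0,0,0.03,0,0,0,-1],[0,0,0,0,0,0,-1],[0,0,0,0,0,0,-1]]]'
python3 -m pendant '[[[0,0,0,0,0,0,-0.1],[0,0,0,0,0,0,0.2],[0,0,0,0,0,0,0.5],[0,0,0,0,0,0,1],[0,0,0,0,0,0,1],[0,0,-0.3,0,0,0,1],[0,0,-0.5,0,0,0,1],[0,0,-1,0,0,0,1]]]'
python3 -m pendant '[[[0,0,-1,0,0,0,1],[0,0,-1,0,0,0,1],[0,0,-1,0,0,0,1],[0,0,0,0,0,0,1],[0,0,0,0,0,0,1],[0,0,0,0,0,0,1],[0,0,0,0,0,0,1],[0,0,0,0,0,0,1]]]'
python3 go.py 0.644 -0.069 0.062
```

```text
time_s: 21.15
tcp_pos: [0.5288, -0.1058, 0.0605]
eef_rot: [-180.0, 0.0, -153.9]
contact_force: [-0.1, 0.3, -1.3]
gripper_width: 0.0311
gripper_force: 15.0
time_s: 21.95
tcp_pos: [0.5279, -0.1059, 0.0963]
eef_rot: [180.0, -0.1, -154.0]
contact_force: [0.6, -0.8, 0.4]
gripper_width: 0.0861
gripper_force: 0.0
time_s: 22.75
tcp_pos: [0.5284, -0.1058, 0.1558]
eef_rot: [180.0, -0.1, -153.9]
contact_force: [-0.1, -0.2, 0.1]
gripper_width: 0.0874
gripper_force: 0.0
tcp [ 0.5284 -0.1058  0.1558] rot [ 1.7998e+02 -7.0000e-02 -1.5395e+02] t 22.8 w 0.0874
units x y z: [-6.   -0.88  4.69]
```

```bash
python3 -m pendant '[[[-0.8,-0.1,0,0,0,0,1],[-0.8,-0.1,0,0,0,0,1],[-0.8,-0.1,0,0,0,0,1],[-0.8,-0.1,0,0,0,0,1],[-0.8,-0.1,0,0,0,0,1],[-0.8,-0.1,0,0,0,0,1],[-0.8,-0.18,0,0,0,0,1],[-0.4,-0.1,0,0,0,0,1]]]' >/dev/null
python3 -m pendant '[[[0,0,0,0,0,0,1],[0,0,0.7,0,0,0,1],[0,0,0.8,0,0,0,1],[0,0,0.8,0,0,0,1],[0,0,0.8,0,0,0,1],[0,0,0.8,0,0,0,1],[0,0,0.7,0,0,0,1],[0,0,0,0,0,0,1]]]'
python3 go.py 0.644 -0.069 0.063
```

```text
time_s: 24.35
tcp_pos: [0.6421, -0.0692, 0.0618]
eef_rot: [179.9, -0.2, -154.0]
contact_force: [0.2, 0.3, 0.3]
gripper_width: 0.0879
gripper_force: 0.0
tcp [ 0.6421 -0.0692  0.0618] rot [ 179.91   -0.23 -153.98] t 24.4 w 0.0879
units x y z: [-0.09 -0.03 -0.06]
```

```bash
python3 -m pendant '[[[-0.05,0,0,0,0,0,0],[0,0,0,0,0,0,-0.5],[0,0,0,0,0,0,-1],[0,0,0,0,0,0,-1],[0,0,0,0,0,0,-1],[0,0,0,0,0,0,-1],[0,0,0,0,0,0,-1],[0,0,0,0,0,0,-1]]]' 10
python3 -m pendant '[[[0,0,0,0,0,0,-1],[0,0,0,0,0,0,-1],[0,0,-0.4,0,0,0,-1],[0,0,-0.8,0,0,0,-1],[0,0,-1,0,0,0,-1],[0,0,-1,0,0,0,-1],[0,0,-1,0,0,0,-1],[0,0,-1,0,0,0,-1]]]' 15
python3 -m pendant '[[[0,0,-0.8,0,0,0,-1],[0,0,0,0,0,0,-1],[0,0,0,0,0,0,-1],[0,0,0,0,0,0,-1],[0,0,0,0,0,0,-1],[0,0,0,0,0,0,-1],[0,0,0,0,0,0,-1],[0,0,0,0,0,0,-1]]]' 15
python3 go.py 0.6146 0.1918 0.12
```

```text
time_s: 25.15
tcp_pos: [0.6452, -0.0685, 0.0645]
eef_rot: [-180.0, 0.0, -153.9]
contact_force: [0.6, -0.4, -0.6]
gripper_width: 0.0313
gripper_force: 10.0
time_s: 25.95
tcp_pos: [0.6449, -0.0684, 0.1696]
eef_rot: [180.0, 0.0, -153.9]
contact_force: [-0.1, 0.3, -1.0]
gripper_width: 0.0313
gripper_force: 15.0
time_s: 26.75
tcp_pos: [0.6451, -0.0685, 0.1841]
eef_rot: [180.0, -0.0, -153.9]
contact_force: [-0.0, -0.2, -0.8]
gripper_width: 0.0311
gripper_force: 15.0
tcp [ 0.6451 -0.0685  0.1841] rot [ 1.7999e+02 -3.0000e-02 -1.5394e+02] t 26.8 w 0.0311
units x y z: [-4.35 12.36  3.2 ]
```

```bash
python3 -m pendant '[[[-0.2,0.4,0,0,0,0,-1],[-0.3,0.8,0,0,0,0,-1],[-0.3,0.8,0,0,0,0,-1],[-0.3,0.8,0,0,0,0,-1],[-0.3,0.8,0,0,0,0,-1],[-0.3,0.8,0,0,0,0,-1],[-0.3,0.8,0,0,0,0,-1],[-0.3,0.8,0,0,0,0,-1]]]' >/dev/null
python3 -m pendant '[[[-0.3,0.8,0,0,0,0,-1],[-0.3,0.8,0,0,0,0,-1],[-0.3,0.8,0,0,0,0,-1],[-0.3,0.8,0,0,0,0,-1],[-0.3,0.8,0,0,0,0,-1],[-0.3,0.8,0,0,0,0,-1],[-0.3,0.8,0,0,0,0,-1],[-0.2,0.6,0,0,0,0,-1]]]' >/dev/null
python3 -m pendant '[[[0,0.2,0.4,0,0,0,-1],[0,0,0.6,0,0,0,-1],[0,0,0.6,0,0,0,-1],[0,0,0.6,0,0,0,-1],[0,0,0.6,0,0,0,-1],[0,0,0,0,0,0,-1],[0,0,0,0,0,0,-1],[0,0,0,0,0,0,-1]]]'
python3 go.py 0.6146 0.1918 0.0905
```

```text
time_s: 29.15
tcp_pos: [0.6193, 0.1948, 0.1289]
eef_rot: [-180.0, 0.1, -153.9]
contact_force: [-0.1, -0.4, -1.1]
gripper_width: 0.0311
gripper_force: 15.0
tcp [0.6193 0.1948 0.1289] rot [-1.7999e+02  5.0000e-02 -1.5395e+02] t 29.1 w 0.0311
units x y z: [ 0.28 -0.03  1.92]
```

```bash
python3 -m pendant '[[[0.23,-0.03,0,0,0,0,-1],[0,0,0,0,0,0,-1],[0,0,0.3,0,0,0,-1],[0,0,0.3,0,0,0,-1],[0,0,0.3,0,0,0,-1],[0,0,0.3,0,0,0,-1],[0,0,0.3,0,0,0,-1],[0,0,0,0,0,0,-1]]]'
python3 -m pendant '[[[0,0,0.1,0,0,0,-1],[0,0,0.1,0,0,0,-1],[0,0,0.1,0,0,0,-1],[0,0,0.07,0,0,0,-1],[0,0,0.05,0,0,0,-1],[0,0,0,0,0,0,-1],[0,0,0,0,0,0,-1],[0,0,0,0,0,0,-1]]]'
```

```text
time_s: 29.95
tcp_pos: [0.6143, 0.1919, 0.097]
eef_rot: [-180.0, -0.1, -154.0]
contact_force: [-0.7, 0.4, -0.5]
gripper_width: 0.0312
gripper_force: 15.0
time_s: 30.75
tcp_pos: [0.6152, 0.1922, 0.0903]
eef_rot: [-180.0, 0.0, -153.9]
contact_force: [-0.4, -0.2, 2.9]
gripper_width: 0.0312
gripper_force: 15.0
```

```bash
python3 -m pendant '[[[0,0,0,0,0,0,-0.2],[0,0,0,0,0,0,0.2],[0,0,0,0,0,0,0.6],[0,0,0,0,0,0,1],[0,0,0,0,0,0,1],[0,0,0.4,0,0,0,1],[0,0,0.4,0,0,0,1],[0,0,0.4,0,0,0,1]]]'
python3 -c "
from h import *;print(r.get_state()['joints'].round(1))"; python3 go.py 0.6146 0.1918 0.066
```

```text
time_s: 31.55
tcp_pos: [0.6147, 0.192, 0.0649]
eef_rot: [180.0, -0.0, -154.0]
contact_force: [0.8, 0.3, 1.1]
gripper_width: 0.0843
gripper_force: 0.0
[ 34.7  27.1 -15.5  -0.  -47.5 -98.6]
tcp [0.6147 0.192  0.0649] rot [ 1.8000e+02 -4.0000e-02 -1.5395e+02] t 31.6 w 0.0843
units x y z: [ 0.01 -0.01 -0.06]
```

```bash
python3 -m pendant '[[[0,0,-0.08,0,0,-1,1],[0,0,0,0,0,-1,1],[0,0,0,0,0,-1,1],[0,0,0,0,0,-1,1],[0,0,0,0,0,-1,1],[0,0,0,0,0,-1,1],[0,0,0,0,0,-1,1],[0,0,0,0,0,-1,1]]]'
python3 -m pendant '[[[0,0,0,0,0,-1,1],[0,0,0,0,0,-1,1],[0,0,0,0,0,-1,1],[0,0,0,0,0,-1,1],[0,0,0,0,0,0,1],[0,0,0,0,0,0,0],[0,0,0,0,0,0,0],[0,0,0,0,0,0,0]]]' 10
python3 -m pendant '[[[0,0,0,0,0,0,-0.5],[0,0,0,0,0,0,-0.5],[0,0,0,0,0,0,-0.5],[0,0,0,0,0,0,-0.5],[0,0,0,0,0,0,-0.5],[0,0,0,0,0,0,-0.5],[0,0,0,0,0,0,-0.5],[0,0,0,0,0,0,-0.5]]]' 50
python3 -c "
from h import *;print(r.get_state()['moment'].round(2))"
```

```text
time_s: 32.35
tcp_pos: [0.6147, 0.192, 0.0666]
eef_rot: [180.0, -0.0, -121.8]
contact_force: [0.5, -0.2, 0.0]
gripper_width: 0.0875
gripper_force: 0.0
time_s: 33.15
tcp_pos: [0.6149, 0.1922, 0.0674]
eef_rot: [180.0, -0.0, -106.0]
contact_force: [0.2, -0.1, 0.2]
gripper_width: 0.069
gripper_force: 0.0
time_s: 33.95
tcp_pos: [0.6149, 0.1922, 0.0675]
eef_rot: [180.0, -0.0, -105.9]
contact_force: [-1.1, 0.8, -0.2]
gripper_width: 0.0623
gripper_force: 50.0
[ 0.35  0.42 -0.41]
```

```bash
for i in 1 2; do python3 -m pendant '[[[0,0,0,0,0,0.85,-0.5],[0,0,0,0,0,0.85,-0.5],[0,0,0,0,0,0.85,-0.5],[0,0,0,0,0,0.85,-0.5],[0,0,0,0,0,0.85,-0.5],[0,0,0,0,0,0.85,-0.5],[0,0,0,0,0,0.85,-0.5],[0,0,0,0,0,0.85,-0.5]]]' 55 | grep -E 'rot|force'; python3 -c "
from h import *;print(r.get_state()['moment'].round(2))"; done
python3 -m pendant '[[[0,0,0,0,0,0.2,-0.5],[0,0,0,0,0,0.2,-0.5],[0,0,0,0,0,0.2,-0.5],[0,0,0,0,0,0.2,-0.5],[0,0,0,0,0,0.2,-0.5],[0,0,0,0,0,0.2,-0.5],[0,0,0,0,0,0.2,-0.5],[0,0,0,0,0,0.2,-0.5]]]' | grep -E 'rot|force'; python3 -c "
from h import *;print(r.get_state()['moment'].round(2))"
```

```text
eef_rot: [-180.0, -0.0, -133.2]
contact_force: [-0.8, 0.2, -2.2]
gripper_force: 55.0
[0.18 0.14 0.38]
eef_rot: [-180.0, -0.0, -160.4]
contact_force: [-0.2, -0.3, -2.0]
gripper_force: 55.0
[0.01 0.03 0.44]
eef_rot: [-180.0, -0.0, -166.8]
contact_force: [2.2, -2.8, -2.9]
gripper_force: 55.0
[-0.97 -0.95  0.65]
```

```bash
for i in 1 2; do python3 -m pendant '[[[0,0,0,0,0,0.15,-0.5],[0,0,0,0,0,0.15,-0.5],[0,0,0,0,0,0.15,-0.5],[0,0,0,0,0,0.15,-0.5],[0,0,0,0,0,0.15,-0.5],[0,0,0,0,0,0.15,-0.5],[0,0,0,0,0,0,-0.5],[0,0,0,0,0,0,-0.5]]]' 60| grep -E 'rot|force'; python3 -c "
from h import *;print(r.get_state()['moment'].round(2))"; done
```

```text
eef_rot: [-180.0, 0.0, -170.4]
contact_force: [3.8, -3.2, -3.6]
gripper_force: 60.0
[-1.35 -1.36  0.77]
eef_rot: [-180.0, 0.0, -173.9]
contact_force: [4.2, -2.6, -4.8]
gripper_force: 60.0
[-1.38 -1.34  0.97]
```

```bash
python3 -m pendant '[[[0,0,0,0,0,0,0.5],[0,0,0,0,0,0,1],[0,0,0,0,0,0,1],[0,0,0,0,0,0,1],[0,0,0,0,0,0,1],[0,0,-0.4,0,0,0,1],[0,0,-0.6,0,0,0,1],[0,0,-1,0,0,0,1]]]' 15
python3 -m pendant '[[[0,0,-1,0,0,0,1],[0,0,-1,0,0,0,1],[0,0,-1,0,0,0,1],[0,0,-1,0,0,0,1],[1,0,0,0,0,0,1],[1,0,0,0,0,0,1],[1,0,0,0,0,0,1],[1,0,0,0,0,0,1]]]'
python3 - <<'E'
from meas import *
for n in("scene","top"):
    d=cap(n);P=cloud(d)
    q=near(P,(.6146,.1918),.03,.085,.12); 
    if len(q): zt=np.percentile(q[:,2],97);t=q[q[:,2]>zt-.008];print(n,'plain',zt,t.mean(0),circ(t),len(t))
    q=near(P,(.528,-.106),.035,.05,.12)
    if len(q): zt=np.percentile(q[:,2],97);t=q[q[:,2]>zt-.008];print(n,'eng',zt,t.mean(0),circ(t),len(t))
    cv2.imwrite(f"pics/{n}4.png",d["frame"])
E
python3 go.py 0.528 -0.106 0.0605
```

```text
time_s: 38.75
tcp_pos: [0.6145, 0.192, 0.1079]
eef_rot: [-180.0, -0.1, -173.9]
contact_force: [0.0, -0.8, 0.3]
gripper_width: 0.0878
gripper_force: 0.0
time_s: 39.55
tcp_pos: [0.5348, 0.1837, 0.1888]
eef_rot: [180.0, 0.1, -173.9]
contact_force: [0.1, -0.2, 0.1]
gripper_width: 0.0877
gripper_force: 0.0
scene plain 0.10801322127773899 [0.6152458  0.19014682 0.10526436] [0.6152 0.1906 0.015 ] 123
scene eng 0.07629842911007678 [ 0.53183488 -0.1078224   0.07276811] [ 0.5317 -0.1065  0.0137] 119
top plain 0.10894208985851038 [0.61467442 0.19365566 0.10569669] [0.615  0.1938 0.0145] 135
top eng 0.0775872938037013 [ 0.52878587 -0.10384156  0.07357753] [ 0.5295 -0.1036  0.0128] 91
tcp [0.5337 0.1835 0.1892] rot [ 1.7994e+02  6.0000e-02 -1.7392e+02] t 39.6 w 0.088
units x y z: [  1.82 -14.36   6.44]
```

View pics/scene4.png

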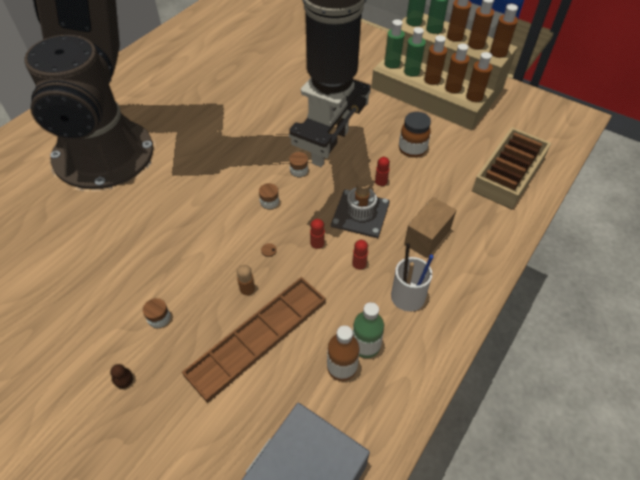

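The plain bottle stands in the chuck at (366,195) and the domed one on the counter at (245,279). There are three jars in all. Now I fetch the domed bottle.

```bash
for i in 1 2; do python3 -m pendant '[[[0.12,-0.9,0,0,0,0,1],[0.12,-0.9,0,0,0,0,1],[0.12,-0.9,0,0,0,0,1],[0.12,-0.9,0,0,0,0,1],[0.12,-0.9,0,0,0,0,1],[0.12,-0.9,0,0,0,0,1],[0.12,-0.9,0,0,0,0,1],[0.1,-0.9,0,0,0,0,1]]]' >/dev/null; done
python3 -m pendant '[[[0,0,0.8,0,0,0,1],[0,0,0.9,0,0,0,1],[0,0,0.9,0,0,0,1],[0,0,0.5,0,0,0,1],[0,0,0,0,0,0,1],[0,0,0,0,0,0,1],[0,0,0,0,0,0,1],[0,0,0,0,0,0,1]]]'
python3 go.py 0.529 -0.1055 0.0605
```

```text
time_s: 42.05
tcp_pos: [0.5289, -0.1066, 0.1264]
eef_rot: [-180.0, 0.1, -173.9]
contact_force: [0.1, -0.0, 0.5]
gripper_width: 0.0875
gripper_force: 0.0
tcp [ 0.5289 -0.1066  0.1264] rot [-1.8000e+02  8.0000e-02 -1.7393e+02] t 42.0 w 0.0875
units x y z: [-0.01  0.05  3.3 ]
```

```bash
python3 -m pendant '[[[0,0.05,0.7,0,0,0,1],[0,0,0.8,0,0,0,1],[0,0,0.8,0,0,0,1],[0,0,0.8,0,0,0,1],[0,0,0.2,0,0,0,0.8],[0,0,0,0,0,0,0],[0,0,0,0,0,0,-1],[0,0,0,0,0,0,-1]]]' 10
python3 -m pendant '[[[0,0,0,0,0,0,-1],[0,0,0,0,0,0,-1],[0,0,0,0,0,0,-1],[0,0,0,0,0,0,-1],[0,0,0,0,0,0,-1],[0,0,0,0,0,0,-1],[0,0,0,0,0,0,-1],[0,0,0,0,0,0,-1]]]' 15
python3 -m pendant '[[[0,0,-0.4,0,0,0,-1],[0,0,-0.8,0,0,0,-1],[0,0,-0.9,0,0,0,-1],[0,0,-0.4,0,0,0,-1],[0,0,0,0,0,0,-1],[0,0,0,0,0,0,-1],[0,0,0,0,0,0,-1],[0,0,0,0,0,0,-1]]]'
python3 go.py 0.6375 -0.0646 0.066
```

```text
time_s: 42.85
tcp_pos: [0.529, -0.1055, 0.0605]
eef_rot: [-180.0, 0.1, -173.9]
contact_force: [0.2, 0.6, -0.0]
gripper_width: 0.0611
gripper_force: 0.0
time_s: 43.65
tcp_pos: [0.5284, -0.1057, 0.0597]
eef_rot: [-180.0, 0.0, -173.9]
contact_force: [0.6, -0.2, 1.9]
gripper_width: 0.0311
gripper_force: 15.0
time_s: 44.45
tcp_pos: [0.5278, -0.1056, 0.1088]
eef_rot: [180.0, -0.1, -173.9]
contact_force: [0.3, -0.1, -0.2]
gripper_width: 0.031
gripper_force: 15.0
tcp [ 0.5278 -0.1056  0.1088] rot [ 1.8000e+02 -8.0000e-02 -1.7395e+02] t 44.5 w 0.031
units x y z: [-5.67  1.46  2.14]
```

```bash
python3 -m pendant '[[[-0.5,0.2,0,0,0,0,-1],[-0.8,0.2,0,0,0,0,-1],[-0.8,0.2,0,0,0,0,-1],[-0.8,0.2,0,0,0,0,-1],[-0.8,0.2,0,0,0,0,-1],[-0.8,0.2,0,0,0,0,-1],[-0.8,0.2,0,0,0,0,-1],[-0.37,0.06,0,0,0,0,-1]]]' >/dev/null
python3 -m pendant '[[[0,0,0.3,0,0,0,-1],[0,0,0.4,0,0,0,-1],[0,0,0.4,0,0,0,-1],[0,0,0.4,0,0,0,-1],[0,0,0.3,0,0,0,-1],[0,0,0.2,0,0,0,-1],[0,0,0,0,0,0,-1],[0,0,0,0,0,0,-1]]]'
python3 go.py 0.6375 -0.0646 0.064
```

```text
time_s: 46.05
tcp_pos: [0.6381, -0.0646, 0.0697]
eef_rot: [-180.0, 0.0, -173.9]
contact_force: [-1.2, -0.0, -0.8]
gripper_width: 0.0313
gripper_force: 15.0
tcp [ 0.6381 -0.0646  0.0697] rot [-1.7999e+02  1.0000e-02 -1.7394e+02] t 46.0 w 0.0313
units x y z: [0.03 0.01 0.28]
```

```bash
python3 -m pendant '[[[0,0,0.15,0,0,0,-1],[0,0,0.1,0,0,0,-1],[0,0,0.06,0,0,0,-1],[0,0,0,0,0,0,-1],[0,0,0,0,0,0,-0.2],[0,0,0,0,0,0,0.1],[0,0,0,0,0,0,0.6],[0,0,0,0,0,0,0.6]]]'
python3 -m pendant '[[[0,0,-0.3,0,0,0,0.6],[0,0,-0.6,0,0,0,1],[0,0,-1,0,0,0,1],[0,0,-1,0,0,0,1],[0,0,-1,0,0,0,1],[0,0,0,0,0,-1,1],[0,0,0,0,0,-1,1],[0,0,0,0,0,-1,1]]]'
python3 -m pendant '[[[0,0,0,0,0,-1,1],[0,0,0,0,0,-1,1],[0,0,0,0,0,-1,1],[0,0,0,0,0,-1,1],[0,0,0,0,0,-1,1],[0,0,0,0,0,-1,1],[0,0,0,0,0,-1,1],[0,0,0,0,0,-1,1]]]' >/dev/null
python3 -m pendant '[[[0,0,0,0,0,-1,1],[0,0,0,0,0,-1,1],[0,0,0,0,0,-1,1],[0,0,0,0,0,-1,1],[0,0,0,0,0,-1,1],[0,0,0,0,0,-1,1],[0,0,0,0,0,-1,1],[0,0,0,0,0,-0.2,1]]]' >/dev/null
python3 - <<'E'
from meas import *
dt=cap("top");ds=cap("scene")
for n,d,b in(("top",dt,(0,.0014)),("scene",ds,(.001,-.0028))):
    P=cloud(d)
    for k,c,lo in(("jA",(.42,.2235),.02),("jB",(.424,.105),.02),("jC",(.431,-.2545),.02),("eng",(.6375,-.0646),.055),("plain",(.6146,.1918),.085)):
        q=near(P,c,.06 if k[0]=='j' else .03,lo,.13)
        if len(q)<20: print(n,k,'none');continue
        zt=np.percentile(q[:,2],95); t=q[(q[:,2]>zt-.006)]; print(n,k,zt.round(4),circ(t)-[*b,0],(t.mean(0)[:2]-b).round(4),len(t))
    cv2.imwrite(f"pics/{n}5.png",d["frame"])
E
python3 go.py 0.431 -0.2545 0.041
```

```text
time_s: 46.85
tcp_pos: [0.6379, -0.0646, 0.0633]
eef_rot: [180.0, -0.0, -173.9]
contact_force: [0.3, 0.0, -0.8]
gripper_width: 0.054
gripper_force: 0.0
time_s: 47.65
tcp_pos: [0.6383, -0.0646, 0.143]
eef_rot: [-180.0, 0.1, -161.8]
contact_force: [-0.4, 0.4, -0.4]
gripper_width: 0.0878
gripper_force: 0.0
top jA none
top jB 0.0458 [0.4245 0.0963 0.0183] [0.4255 0.0936] 52
top jC 0.045 [ 0.4306 -0.2549  0.0221] [ 0.4302 -0.2542] 270
top eng none
top plain none
scene jA none
scene jB 0.0451 [0.4178 0.1046 0.0211] [0.4163 0.0997] 97
scene jC 0.044 [ 0.4308 -0.254   0.0233] [ 0.4314 -0.2535] 385
scene eng 0.0803 [ 0.6389 -0.0637  0.0131] [ 0.6393 -0.0633] 101
scene plain 0.1078 [0.6139 0.1935 0.0156] [0.6141 0.193 ] 120
tcp [ 0.6382 -0.0646  0.1422] rot [-1.7995e+02  2.0000e-02 -1.0121e+02] t 49.4 w 0.0876
units x y z: [11.33  8.31  5.06]
```

View pics/top5.png

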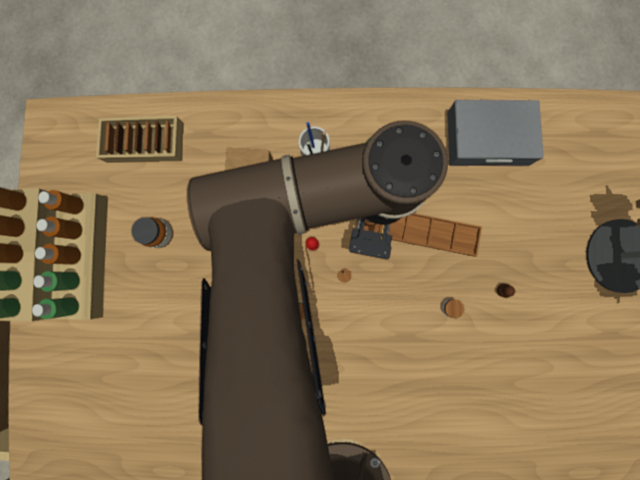

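The top view shows the arm over the tray hiding jars A and B. Jar C is unmoved at (453,308), so I fetch it first.

```bash
python3 -m pendant '[[[0.9,0.7,0,0,0,0,1],[0.9,0.7,0,0,0,0,1],[0.9,0.7,0,0,0,0,1],[0.9,0.7,0,0,0,0,1],[0.9,0.7,0,0,0,0,1],[0.9,0.7,0,0,0,0,1],[0.9,0.7,0,0,0,0,1],[0.9,0.7,0,0,0,0,1]]]' >/dev/null
python3 -m pendant '[[[0.9,0.7,0,0,0,0,1],[0.9,0.7,0,0,0,0,1],[0.9,0.7,0,0,0,0,1],[0.9,0.6,0,0,0,0,1],[0.53,0,0,0,0,0,1],[0,0,0.8,0,0,0,1],[0,0,0.8,0,0,0,1],[0,0,0,0,0,0,1]]]'
python3 go.py 0.431 -0.2545 0.041
```

```text
time_s: 50.95
tcp_pos: [0.43, -0.2551, 0.1077]
eef_rot: [179.8, 0.0, -101.2]
contact_force: [0.2, 0.8, -0.4]
gripper_width: 0.0877
gripper_force: 0.0
tcp [ 0.43   -0.2551  0.1077] rot [ 1.7982e+02  1.0000e-02 -1.0120e+02] t 51.0 w 0.0877
units x y z: [-0.04 -0.04  3.34]
```

```bash
python3 -m pendant '[[[-0.02,-0.04,0.7,0,0,0,1],[0,0,0.8,0,0,0,1],[0,0,0.8,0,0,0,1],[0,0,0.8,0,0,0,1],[0,0,0.2,0,0,0,1],[0,0,0,0,0,0,1],[0,0,0,0,0,0,0],[0,0,0,0,0,0,0]]]' 12
python3 -m pendant '[[[0,0,0,0,0,0,-0.6],[0,0,0,0,0,0,-0.6],[0,0,0,0,0,0,-0.6],[0,0,0,0,0,0,-0.6],[0,0,0,0,0,0,-0.6],[0,0,0,0,0,0,-0.6],[0,0,0,0,0,0,-0.6],[0,0,0,0,0,0,-0.6]]]' 20
python3 -m pendant '[[[0,0,-0.4,0,0,0,-0.6],[0,0,-0.8,0,0,0,-0.6],[0,0,-0.8,0,0,0,-0.6],[0,0,-0.5,0,0,0,-0.6],[0,0,0,0,0,0,-0.6],[0,0,0,0,0,0,-0.6],[0,0,0,0,0,0,-0.6],[0,0,0,0,0,0,-0.6]]]'
python3 go.py 0.5916 -0.2918 0.045
```

```text
time_s: 51.75
tcp_pos: [0.4329, -0.2548, 0.0443]
eef_rot: [-179.9, -0.0, -101.1]
contact_force: [-0.1, -0.6, 0.4]
gripper_width: 0.0768
gripper_force: 0.0
time_s: 52.55
tcp_pos: [0.4319, -0.2546, 0.0434]
eef_rot: [180.0, -0.0, -101.1]
contact_force: [-2.1, 0.7, 5.8]
gripper_width: 0.0433
gripper_force: 20.0
time_s: 53.35
tcp_pos: [0.4317, -0.2545, 0.0927]
eef_rot: [179.9, 0.0, -101.2]
contact_force: [-0.0, -0.8, -1.0]
gripper_width: 0.0433
gripper_force: 20.0
tcp [ 0.4317 -0.2545  0.0927] rot [ 179.92    0.   -101.15] t 53.4 w 0.0433
units x y z: [ 0.28 -8.2   2.38]
```

```bash
python3 -m pendant '[[[0.1,-0.8,0,0,0,0,-0.6],[0.1,-1,0,0,0,0,-0.6],[0.08,-1,0,0,0,0,-0.6],[0,-1,0,0,0,0,-0.6],[0,-1,0,0,0,0,-0.6],[0,-1,0,0,0,0,-0.6],[0,-1,0,0,0,0,-0.6],[0,-1,0,0,0,0,-0.6]]]' >/dev/null
python3 -m pendant '[[[0,-0.4,0,0,0,0,-0.6],[0,0,0,0,0,0,-0.6],[0,0,0.4,0,0,0,-0.6],[0,0,0.5,0,0,0,-0.6],[0,0,0.5,0,0,0,-0.6],[0,0,0.4,0,0,0,-0.6],[0,0,0,0,0,0,-0.6],[0,0,0,0,0,0,-0.6]]]'
python3 go.py 0.5916 -0.2918 0.0475
```

```text
time_s: 54.95
tcp_pos: [0.5919, -0.2918, 0.0571]
eef_rot: [180.0, -0.0, -101.1]
contact_force: [0.1, -0.4, -2.2]
gripper_width: 0.0435
gripper_force: 20.0
tcp [ 0.5919 -0.2918  0.0571] rot [ 1.7997e+02 -1.0000e-02 -1.0114e+02] t 55.0 w 0.0435
units x y z: [0.   0.01 0.48]
```

Lower and release, lift, and move towards jars A and B. I look with the arm clear of the view.

```bash
python3 -m pendant '[[[0,0,0.2,0,0,0,-0.6],[0,0,0.15,0,0,0,-0.6],[0,0,0.1,0,0,0,-0.6],[0,0,0.05,0,0,0,-0.6],[0,0,0,0,0,0,-0.6],[0,0,0,0,0,0,0.2],[0,0,0,0,0,0,0.4],[0,0,0,0,0,0,0.4]]]'
python3 -m pendant '[[[0,0,0,0,0,0,0.4],[0,0,-0.4,0,0,0,0.5],[0,0,-0.8,0,0,0,1],[0,0,-1,0,0,0,1],[0,0,-1,0,0,0,1],[0,0,-1,0,0,0,1],[0,0,-0.5,0,0,0,1],[0,0,0,0,0,0,1]]]'
python3 - <<'E'
from meas import *
dt=cap("top");ds=cap("scene")
for n,d,b in(("top",dt,(0,.0014)),("scene",ds,(.001,-.0028))):
    P=cloud(d)
    for k,c,lo in(("jA",(.42,.2235),.02),("jB",(.424,.105),.02),("jC",(.5916,-.2918),.03),("eng",(.6375,-.0646),.055),("plain",(.6146,.1918),.085)):
        q=near(P,c,.06 if k in('jA','jB') else .03,lo,.13)
        if len(q)<20: print(n,k,'none');continue
        zt=np.percentile(q[:,2],95); t=q[(q[:,2]>zt-.006)]; print(n,k,zt.round(4),circ(t)-[*b,0],(t.mean(0)[:2]-b).round(4),len(t))
    cv2.imwrite(f"pics/{n}6.png",d["frame"])
E
python3 go.py 0.424 0.105 0.041
```

```text
time_s: 55.75
tcp_pos: [0.5923, -0.2919, 0.0476]
eef_rot: [-180.0, -0.0, -101.1]
contact_force: [-0.5, 0.2, 0.2]
gripper_width: 0.0595
gripper_force: 0.0
time_s: 56.55
tcp_pos: [0.5929, -0.2921, 0.1434]
eef_rot: [-179.8, -0.0, -101.1]
contact_force: [-0.3, 0.3, -0.3]
gripper_width: 0.0876
gripper_force: 0.0
top jA 0.0454 [0.4201 0.2235 0.0225] [0.4199 0.2226] 271
top jB 0.0456 [0.4603 0.0953 0.0218] [0.4602 0.095 ] 272
top jC 0.0487 [ 0.59   -0.3022  0.0189] [ 0.5924 -0.3025] 44
top eng 0.0808 [ 0.6368 -0.0633  0.0127] [ 0.6363 -0.0632] 72
top plain 0.1085 [0.6146 0.1921 0.0144] [0.6145 0.1921] 134
scene jA 0.0444 [0.4213 0.2265 0.0233] [0.4207 0.2254] 196
scene jB 0.0451 [0.4599 0.0965 0.0235] [0.4604 0.0962] 227
scene jC 0.0473 [ 0.5886 -0.3073  0.011 ] [ 0.5891 -0.3089] 26
scene eng 0.0803 [ 0.6388 -0.0639  0.0132] [ 0.639  -0.0639] 103
scene plain 0.1074 [0.6143 0.1953 0.0164] [0.6139 0.1934] 118
tcp [ 0.5917 -0.2916  0.1409] rot [ 1.7998e+02  2.0000e-02 -1.0116e+02] t 56.6 w 0.0876
units x y z: [-17.83  12.06   5.  ]
```

View pics/top6.png

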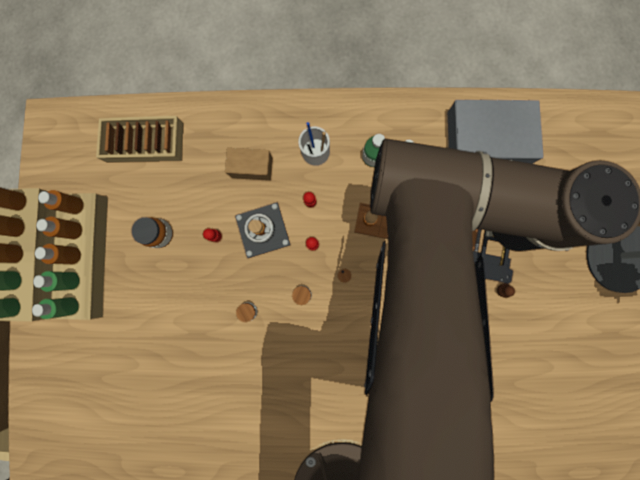

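Jar B was knocked: it now stands upright at (301,295), which is (0.460, 0.096). Jar A is unmoved. I go to jar B.

```bash
for i in 1 2; do python3 -m pendant '[[[-1,0.57,0,0,0,0,1],[-1,0.57,0,0,0,0,1],[-1,0.57,0,0,0,0,1],[-1,0.57,0,0,0,0,1],[-1,0.57,0,0,0,0,1],[-1,0.57,0,0,0,0,1],[-1,0.57,0,0,0,0,1],[-1,0.57,0,0,0,0,1]]]' >/dev/null; done
python3 -m pendant '[[[-0.9,0.6,0,0,0,0,1],[-0.8,0.5,0,0,0,0,1],[0,0,0.5,0,0,0,1],[0,0,0.8,0,0,0,1],[0,0,0.5,0,0,0,1],[0,0,0,0,0,0,1],[0,0,0,0,0,0,1],[0,0,0,0,0,0,1]]]'
python3 go.py 0.4602 0.0957 0.041
```

```text
time_s: 59.05
tcp_pos: [0.4602, 0.0949, 0.1057]
eef_rot: [-180.0, 0.0, -101.2]
contact_force: [-0.4, 0.5, 0.3]
gripper_width: 0.0875
gripper_force: 0.0
tcp [0.4602 0.0949 0.1057] rot [-1.7998e+02  1.0000e-02 -1.0116e+02] t 59.0 w 0.0875
units x y z: [-0.04  0.01  3.23]
```

```bash
python3 -m pendant '[[[-0.04,0,0.7,0,0,0,1],[0,0,0.8,0,0,0,1],[0,0,0.8,0,0,0,1],[0,0,0.7,0,0,0,1],[0,0,0.15,0,0,0,1],[0,0,0,0,0,0,1],[0,0,0,0,0,0,0],[0,0,0,0,0,0,0]]]' 12
python3 -m pendant '[[[0,0,0,0,0,0,-0.6],[0,0,0,0,0,0,-0.6],[0,0,0,0,0,0,-0.6],[0,0,0,0,0,0,-0.6],[0,0,0,0,0,0,-0.6],[0,0,0,0,0,0,-0.6],[0,0,0,0,0,0,-0.6],[0,0,0,0,0,0,-0.6]]]' 20
python3 -m pendant '[[[0,0,-0.4,0,0,0,-0.6],[0,0,-0.8,0,0,0,-0.6],[0,0,-0.8,0,0,0,-0.6],[0,0,-0.8,0,0,0,-0.6],[0,0,-0.8,0,0,0,-0.6],[0,0,-0.8,0,0,0,-0.6],[0,0,0,0,0,0,-0.6],[0,0,0,0,0,0,-0.6]]]'
python3 go.py 0.603 -0.2349 0.0475
```

```text
time_s: 59.85
tcp_pos: [0.4606, 0.0961, 0.0432]
eef_rot: [-179.9, 0.1, -101.1]
contact_force: [-0.1, 0.0, -0.1]
gripper_width: 0.0766
gripper_force: 0.0
time_s: 60.65
tcp_pos: [0.4601, 0.0958, 0.0424]
eef_rot: [-180.0, 0.0, -101.1]
contact_force: [-0.2, 0.5, 3.1]
gripper_width: 0.0434
gripper_force: 20.0
time_s: 61.45
tcp_pos: [0.4599, 0.0958, 0.1305]
eef_rot: [-180.0, 0.0, -101.2]
contact_force: [0.0, -0.2, -1.4]
gripper_width: 0.0435
gripper_force: 20.0
tcp [0.4599 0.0958 0.1305] rot [-1.7999e+02  4.0000e-02 -1.0116e+02] t 61.5 w 0.0435
units x y z: [ 14.84 -10.22   4.15]
```

```bash
python3 -m pendant '[[[0.5,-0.4,0,0,0,0,-0.6],[1,-0.7,0,0,0,0,-0.6],[1,-0.7,0,0,0,0,-0.6],[1,-0.7,0,0,0,0,-0.6],[1,-0.7,0,0,0,0,-0.6],[1,-0.7,0,0,0,0,-0.6],[1,-0.7,0,0,0,0,-0.6],[1,-0.7,0,0,0,0,-0.6]]]' >/dev/null
python3 -m pendant '[[[1,-0.7,0,0,0,0,-0.6],[1,-0.7,0,0,0,0,-0.6],[1,-0.7,0,0,0,0,-0.6],[1,-0.7,0,0,0,0,-0.6],[1,-0.7,0,0,0,0,-0.6],[1,-0.7,0,0,0,0,-0.6],[0.9,-0.5,0,0,0,0,-0.6],[0.45,-0.2,0,0,0,0,-0.6]]]' >/dev/null
python3 -m pendant '[[[0,0,0,0,0,0,-0.6],[0,0,0.5,0,0,0,-0.6],[0,0,0.8,0,0,0,-0.6],[0,0,0.8,0,0,0,-0.6],[0,0,0.8,0,0,0,-0.6],[0,0,0.5,0,0,0,-0.6],[0,0,0,0,0,0,-0.6],[0,0,0,0,0,0,-0.6]]]'
python3 go.py 0.603 -0.2349 0.0467
```

```text
time_s: 63.85
tcp_pos: [0.6029, -0.2347, 0.0624]
eef_rot: [180.0, -0.0, -101.1]
contact_force: [0.6, -0.5, -1.2]
gripper_width: 0.0433
gripper_force: 20.0
tcp [ 0.6029 -0.2347  0.0624] rot [ 1.7999e+02 -1.0000e-02 -1.0110e+02] t 63.9 w 0.0433
units x y z: [ 0.01 -0.01  0.79]
```

```bash
python3 -m pendant '[[[0,0,0.3,0,0,0,-0.6],[0,0,0.25,0,0,0,-0.6],[0,0,0.15,0,0,0,-0.6],[0,0,0.1,0,0,0,-0.6],[0,0,0,0,0,0,-0.6],[0,0,0,0,0,0,0.2],[0,0,0,0,0,0,0.4],[0,0,0,0,0,0,0.4]]]'
python3 -m pendant '[[[0,0,0,0,0,0,0.4],[0,0,-0.4,0,0,0,0.5],[0,0,-0.8,0,0,0,1],[0,0,-1,0,0,0,1],[0,0,-1,0,0,0,1],[0,0,-1,0,0,0,1],[0,0,-0.5,0,0,0,1],[0,0,0,0,0,0,1]]]'
python3 - <<'E'
from meas import *
for n,b in(("top",(0,.0014)),("scene",(.001,-.0028))):
    P=cloud(cap(n))
    for k,c,lo in(("jA",(.42,.2245),.02),("place4",(.5916,-.2918),.03),("place3",(.603,-.235),.03)):
        q=near(P,c,.06 if k=='jA' else .03,lo,.06)
        if len(q)<20: print(n,k,'none');continue
        zt=np.percentile(q[:,2],95); t=q[(q[:,2]>zt-.006)]; print(n,k,zt.round(4),circ(t)-[*b,0],(t.mean(0)[:2]-b).round(4),len(t))
E
python3 go.py 0.4205 0.2245 0.041
```

```text
time_s: 64.65
tcp_pos: [0.603, -0.2351, 0.0465]
eef_rot: [-180.0, 0.0, -101.1]
contact_force: [1.1, 0.8, 0.4]
gripper_width: 0.0596
gripper_force: 0.0
time_s: 65.45
tcp_pos: [0.6037, -0.2352, 0.1424]
eef_rot: [-179.8, 0.0, -101.1]
contact_force: [0.3, -0.9, 0.1]
gripper_width: 0.0877
gripper_force: 0.0
top jA 0.0453 [0.4203 0.223  0.0222] [0.4197 0.2232] 276
top place4 0.0488 [ 0.5843 -0.2849  0.0178] [ 0.5824 -0.2836] 89
top place3 0.049 [ 0.5999 -0.2334  0.0199] [ 0.5966 -0.2293] 115
scene jA 0.0445 [0.4211 0.2244 0.0252] [0.4215 0.2252] 204
scene place4 0.0481 [ 0.5915 -0.2903  0.0227] [ 0.5921 -0.2905] 462
scene place3 0.0477 [ 0.6    -0.2425  0.0189] [ 0.5997 -0.2475] 132
tcp [ 0.6024 -0.2349  0.1399] rot [ 1.7998e+02  2.0000e-02 -1.0116e+02] t 65.5 w 0.0876
units x y z: [-20.77  13.37   4.95]
```

```bash
for i in 1 2; do python3 -m pendant '[[[-1,0.64,0,0,0,0,1],[-1,0.64,0,0,0,0,1],[-1,0.64,0,0,0,0,1],[-1,0.64,0,0,0,0,1],[-1,0.64,0,0,0,0,1],[-1,0.64,0,0,0,0,1],[-1,0.64,0,0,0,0,1],[-1,0.64,0,0,0,0,1]]]' >/dev/null; done
python3 -m pendant '[[[-1,0.64,0,0,0,0,1],[-1,0.64,0,0,0,0,1],[-1,0.64,0,0,0,0,1],[-1,0.64,0,0,0,0,1],[-0.75,0.6,0,0,0,0,1],[0,0,0.6,0,0,0,1],[0,0,0.8,0,0,0,1],[0,0,0,0,0,0,1]]]'
python3 go.py 0.4205 0.2237 0.041
```

```text
time_s: 67.95
tcp_pos: [0.4185, 0.2226, 0.1098]
eef_rot: [179.8, -0.3, -101.2]
contact_force: [1.1, -0.3, 0.9]
gripper_width: 0.0877
gripper_force: 0.0
tcp [0.4185 0.2226 0.1098] rot [ 179.83   -0.25 -101.15] t 68.0 w 0.0877
units x y z: [-0.07 -0.09  3.44]
```

```bash
python3 -m pendant '[[[-0.05,0,0.7,0,0,0,1],[0,0,0.8,0,0,0,1],[0,0,0.8,0,0,0,1],[0,0,0.7,0,0,0,1],[0,0,0.35,0,0,0,1],[0,0,0,0,0,0,1],[0,0,0,0,0,0,0],[0,0,0,0,0,0,0]]]' 12
python3 -m pendant '[[[0,0,0,0,0,0,-0.6],[0,0,0,0,0,0,-0.6],[0,0,0,0,0,0,-0.6],[0,0,0,0,0,0,-0.6],[0,0,0,0,0,0,-0.6],[0,0,0,0,0,0,-0.6],[0,0,0,0,0,0,-0.6],[0,0,0,0,0,0,-0.6]]]' 20
python3 -m pendant '[[[0,0,-0.4,0,0,0,-0.6],[0,0,-0.8,0,0,0,-0.6],[0,0,-0.8,0,0,0,-0.6],[0,0,-0.8,0,0,0,-0.6],[0,0,-0.8,0,0,0,-0.6],[0,0,-0.8,0,0,0,-0.6],[0,0,0,0,0,0,-0.6],[0,0,0,0,0,0,-0.6]]]'
python3 go.py 0.6143 -0.178 0.0467
```

```text
time_s: 68.75
tcp_pos: [0.4206, 0.2253, 0.0461]
eef_rot: [-180.0, 0.1, -101.1]
contact_force: [-0.3, 0.3, -0.3]
gripper_width: 0.0769
gripper_force: 0.0
time_s: 69.55
tcp_pos: [0.4203, 0.225, 0.0455]
eef_rot: [-180.0, 0.0, -101.1]
contact_force: [-2.0, 0.5, 3.9]
gripper_width: 0.0434
gripper_force: 20.0
time_s: 70.35
tcp_pos: [0.4201, 0.2249, 0.1335]
eef_rot: [-180.0, 0.0, -101.2]
contact_force: [-0.3, 0.1, -1.4]
gripper_width: 0.0433
gripper_force: 20.0
tcp [0.4201 0.2249 0.1335] rot [-1.7999e+02  5.0000e-02 -1.0116e+02] t 70.3 w 0.0433
units x y z: [ 17.89 -13.42   4.34]
```

```bash
python3 -m pendant '[[[0.5,-0.4,0,0,0,0,-0.6],[1,-0.75,0,0,0,0,-0.6],[1,-0.75,0,0,0,0,-0.6],[1,-0.75,0,0,0,0,-0.6],[1,-0.75,0,0,0,0,-0.6],[1,-0.75,0,0,0,0,-0.6],[1,-0.75,0,0,0,0,-0.6],[1,-0.75,0,0,0,0,-0.6]]]' >/dev/null
python3 -m pendant '[[[1,-0.75,0,0,0,0,-0.6],[1,-0.75,0,0,0,0,-0.6],[1,-0.75,0,0,0,0,-0.6],[1,-0.75,0,0,0,0,-0.6],[1,-0.75,0,0,0,0,-0.6],[1,-0.75,0,0,0,0,-0.6],[1,-0.75,0,0,0,0,-0.6],[1,-0.75,0,0,0,0,-0.6]]]' >/dev/null
python3 -m pendant '[[[1,-0.75,0,0,0,0,-0.6],[1,-0.75,0,0,0,0,-0.6],[0.4,-0.25,0,0,0,0,-0.6],[0,0,0.4,0,0,0,-0.6],[0,0,0.8,0,0,0,-0.6],[0,0,0.8,0,0,0,-0.6],[0,0,0.8,0,0,0,-0.6],[0,0,0,0,0,0,-0.6]]]'
python3 go.py 0.6143 -0.178 0.0495
```

```text
time_s: 72.75
tcp_pos: [0.6114, -0.1771, 0.0741]
eef_rot: [179.7, -0.0, -101.1]
contact_force: [-1.6, 0.8, -0.5]
gripper_width: 0.0434
gripper_force: 20.0
tcp [ 0.6114 -0.1771  0.0741] rot [ 1.7968e+02 -2.0000e-02 -1.0114e+02] t 72.8 w 0.0434
units x y z: [ 0.01 -0.15  1.23]
```

```bash
python3 -m pendant '[[[0,-0.03,0.3,0,0,0,-0.6],[0,0,0.3,0,0,0,-0.6],[0,0,0.25,0,0,0,-0.6],[0,0,0.15,0,0,0,-0.6],[0,0,0.1,0,0,0,-0.6],[0,0,0,0,0,0,-0.6],[0,0,0,0,0,0,-0.6],[0,0,0,0,0,0,-0.6]]]'
python3 go.py 0.6143 -0.178 0.0495
```

```text
time_s: 73.55
tcp_pos: [0.6148, -0.1783, 0.0556]
eef_rot: [-180.0, 0.0, -101.1]
contact_force: [-0.2, -0.0, -0.4]
gripper_width: 0.0435
gripper_force: 20.0
tcp [ 0.6148 -0.1783  0.0556] rot [-179.98    0.   -101.15] t 73.5 w 0.0435
units x y z: [-0.01  0.02  0.31]
```

```bash
python3 -m pendant '[[[0,0,0.15,0,0,0,-0.6],[0,0,0.1,0,0,0,-0.6],[0,0,0.06,0,0,0,-0.6],[0,0,0,0,0,0,-0.6],[0,0,0,0,0,0,-0.6],[0,0,0,0,0,0,0.2],[0,0,0,0,0,0,0.4],[0,0,0,0,0,0,0.4]]]'
python3 -m pendant '[[[0,0,0,0,0,0,0.4],[0,0,-0.4,0,0,0,0.5],[0,0,-0.8,0,0,0,1],[0,0,-1,0,0,0,1],[0,0,-1,0,0,0,1],[0,0,-1,0,0,0,1],[0,0,-1,0,0,0,1],[0,0,-1,0,0,0,1]]]'
for i in 1 2; do python3 -m pendant '[[[1,0.5,0,0,0,0,1],[1,0.5,0,0,0,0,1],[1,0.5,0,0,0,0,1],[1,0.5,0,0,0,0,1],[1,0.5,0,0,0,0,1],[1,0.5,0,0,0,0,1],[1,0.5,0,0,0,0,1],[1,0.5,0,0,0,0,1]]]'>/dev/null; done
python3 - <<'E'
from meas import *
for n,b in(("top",(0,.0014)),("scene",(.001,-.0028))):
    d=cap(n);P=cloud(d);cv2.imwrite(f"pics/{n}9.png",d["frame"])
    for k,c,lo in(("place4",(.5916,-.2918),.03),("place3",(.603,-.235),.03),("place2",(.6143,-.178),.03),("eng",(.6375,-.0646),.055),("plain",(.6146,.1918),.085)):
        q=near(P,c,.03,lo,.13)
        if len(q)<20: print(n,k,'none');continue
        zt=np.percentile(q[:,2],95); t=q[(q[:,2]>zt-.006)]; print(n,k,zt.round(4),circ(t)-[*b,0],(t.mean(0)[:2]-b).round(4),len(t))
print(r.get_state()["tcp_pos"])
E
```

```text
time_s: 74.35
tcp_pos: [0.6146, -0.1783, 0.0489]
eef_rot: [180.0, 0.0, -101.1]
contact_force: [0.1, -0.6, -0.3]
gripper_width: 0.0596
gripper_force: 0.0
time_s: 75.15
tcp_pos: [0.6146, -0.1783, 0.1747]
eef_rot: [-180.0, 0.0, -101.1]
contact_force: [1.5, -0.6, -0.4]
gripper_width: 0.0876
gripper_force: 0.0
top place4 0.0489 [ 0.5916 -0.2915  0.0218] [ 0.5916 -0.2917] 271
top place3 0.0492 [ 0.602  -0.2352  0.0222] [ 0.6022 -0.2352] 276
top place2 0.0491 [ 0.6146 -0.1796  0.0222] [ 0.6142 -0.1795] 265
top eng 0.0802 [ 0.6381 -0.0641  0.0132] [ 0.638  -0.0646] 95
top plain 0.1083 [0.6143 0.1921 0.0145] [0.6147 0.1921] 134
scene place4 0.048 [ 0.5918 -0.2903  0.0225] [ 0.592  -0.2905] 459
scene place3 0.0481 [ 0.6024 -0.2335  0.0236] [ 0.6025 -0.2337] 443
scene place2 0.0491 [ 0.6149 -0.176   0.0228] [ 0.6148 -0.1765] 388
scene eng 0.0801 [ 0.6385 -0.0628  0.0128] [ 0.6394 -0.0635] 103
scene plain 0.1081 [0.6118 0.193  0.0168] [0.6142 0.1935] 113
[ 0.39349102 -0.46281318  0.17297819]
```

View pics/scene9.png

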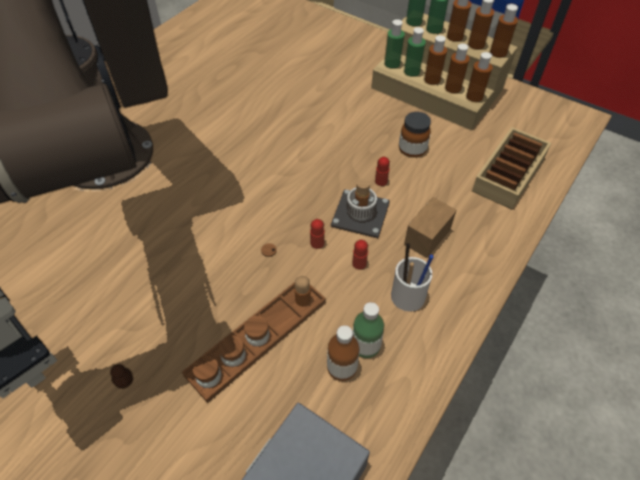

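View pics/top9.png

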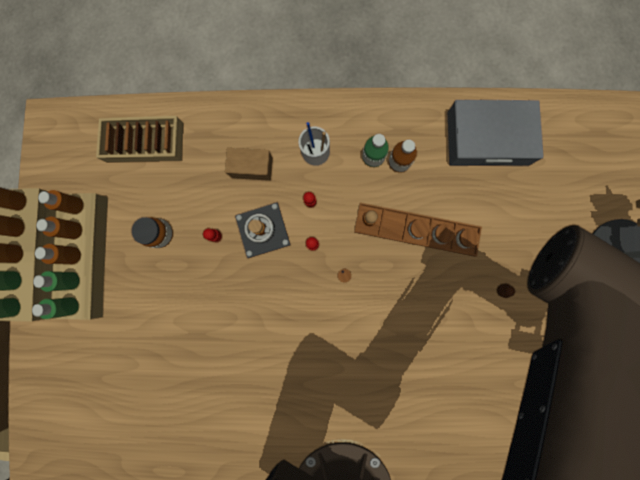

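Three jars stand in compartments 2–4 at top-view pixels (420,228), (441,234) and (464,239). The domed bottle is in place0 at (370,215), the plain one is in the chuck at (259,227), and no jars remain on the counter. I hand it in.

```bash
python3 -c "
from plant import r
print(r.close_job())"
```

```text
the job is handed in; nothing more can be done
None
```

I handed the job in at about 75 s and got no verdict back: the plain bottle is clamped in the chuck, the domed bottle stands in place0, and the three jars found on the counter stand in compartments 2–4, with the grip judged only by the sleeve stiffening after about 68° (1.19 rad), not by a direct reading.

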